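# Find the clear slot of a cassette with a feeler gauge

### The arm

A 6-joint arm with a two-finger parallel gripper is mounted at the origin on a cart in front of the work surface, level with it; the furniture and walls round the work are solid. World frame = base frame: x ahead of the robot, y to its left, z up, the work surface at z = 0. Lengths are in m, angles in rad, forces in N, time in s.
With the tool pointing down it reaches from about 0.375 to 0.9 m from the base axis. Payload 3.1 kg.
Tool frame: the origin (TCP) lies on the centre line of the jaws, within the pads' length; the fingertips stand 25 mm ahead of it and the grasp point (between the pads) lies 6 mm ahead of it (manip.tips_ahead is the distance from the TCP to the fingertips, in m); z points along the fingers, y is the direction in which the jaws open and shut (so a half turn about z gives the same grasp; the last joint's range is limited). The gripper opens to 85 mm and grips with 20 to 120 N. Pads are 22 mm wide; open, the fingers measure 114 mm over their backs; the gripper's body (76 mm by 85 mm) begins 54 mm behind the grasp point. The pads swing forward as they close: fully open they stand 13 mm farther back than shut.
Start: joints at [1.004, 0.527, 1.433, -0, 1.181, -0.178], TCP at [0.237, 0.578, 0.232] pointing down, gripper open.
Joint ranges: [-3.08, 3.08], [-0.75, 2.2], [0.22, 2.44], [-1.43, 4.57], [0, 2.65], [-2.85, 2.85]. Speed limits (rad/s): [2.79, 2.79, 3.14, 3.14, 3.14, 3.14].

### API

Orientations are given as a unit quaternion [x, y, z, w].
In Python, from station import manip gives the robot as it stands.
- The arm moves only by the tool play_rows, never from a script. Its argument "steps" is a list that holds one entry, the list of rows, each a list of 6 numbers: the shift along the tool's x, y, z in m, then the turn, a rotation vector about the tool's x, y, z in degrees. In form: [[[x, y, z, rx, ry, rz], ...]]. A call has 1 to 10 rows; each row shifts and turns the commanded pose from where the row before left it, along the tool's axes as they then stand; what a row does not reach is not made up. A row lasts 1/8 s, in which the tool goes at most 62.5 mm and 10.7 degrees, less where a joint would pass 70% of its speed; a pose out of reach is approached as far as the arm can. A call is refused whole if a number of a shift passes 0.0625 or a number of a turn 10.7, either way. A call with a gripper value outside its range is refused whole. "fingers" is the opening, from 0 (shut) to 1 (fully open), set as the call begins (left out, the last holds). The fingers move at their own pace and stop on an object; "squeeze" is the grip in N (left out, the last holds). Time passes only in rows, so rows that do not move let the fingers close. It gives the time, the measured TCP pose, the force and the opening at its end, in the units of the state.
- manip.sense(): the state, without advancing time (a new reading comes with each control period).
- manip.snapshot(name): name is "scene" or "top" or "wrist"; returns a dict with "img" (400x640x3 uint8, red, green, blue), "K" (3x3 intrinsics, pixels), "k1" (the pictures are not rectified: a ray, as slopes to the right and down, at radius r is drawn at 1 + k1 r^2 times it, then the intrinsics apply), "world_from_camera" (4x4, takes a point from camera to world coordinates). Camera axes: x right, y down, z forward; pixel columns grow to the right and rows downward; lengths in m; the calibration is good to about 2 mm. A picture is of the moment at which its call begins. There is no depth.
- manip.sign_off(): hands the job in, once; it reports no verdict.
Trained networks look in a picture, given as the dict that the camera call returned (one of the last four; its "shot" number tells which), for a name from the list of things; names that differ only in an ending like _2 or _b are one class to them, and where a whole thing is asked for, a point or a joint stands for the part that bears it (a point fixed in the world has none). Each returns a list of dicts, best first, with "score" (0 to 1); they miss things now and then, are a little off and sometimes report something else, mostly with a low value. They report only what shows in the picture. A call takes as long as a camera call. They do not tell look-alikes from the thing itself.
- manip.regions_of(label, picture): "pixels" (400x640 bool, what is visible of it) and "rect" ([left, top, right, bottom] in pixels, round what is visible of it).
- manip.pinpoint(label, picture): "point" ([column, row] in pixels: a listed point, or the origin of a listed thing).
The state is a dict: "t": time; "q": joint angles; "qd": joint speeds; "tau": joint torques, N m; "tcp_pos": TCP position; "tool_rot": TCP orientation; "force": force on the tool from outside, world axes, zero at the start; "ft_torque": the same for the moment, N m; "finger_gap": opening from 0.0 (shut) to 1.0 (fully open).
Only numpy, scipy, OpenCV 4.12 (cv2) and the standard library are available. Lean on these libraries where they do the work, as an engineer would, in place of code of your own. Each camera call takes 0.05 s, during which the arm holds its last target.

### The job

A loose spacer inside the sprung two-slot cassette has slipped to one side and normally blocks one of its two slots half-way down, which cannot be seen from outside. Draw the feeler gauge out of its rack, feel with its blade which slot lets it in all the way (never forcing anything: keep every push on the cassette below 15 N), press it home there with its handle's shoulder on the lid until the cassette just gives on its springs, then let go and leave it standing in that slot. Do not disturb the beaker, stopper and timer.

Things in the scene. Friction and masses are not known exactly. Their poses are not given: they have to be found in the camera images.
- gauge_grip (a point): Centre of the feeler gauge's black handle, 30 (x) x 14 (y) x 56 (z) mm; grasp it across its 14 mm. Its flat underside, the shoulder, is 28 mm below this point; the blade (see gauge) hangs below that. Axes: x along the blade's width, y across its thickness, z up; a half turn about z makes no difference. At first it stands upright in its rack.
- rack_slot (a point): Centre of the mouth of the slot in the gauge's rack, a fixed grey block 56 x 50 x 55 mm (its top is this point's height, 55 mm over the worktop). The slot is 24 mm long (x) and 7 mm wide (y), 49 mm deep; the gauge's shoulder rests on the rack's top. z up.
- cassette: Grey box with aluminium lid, 72 (x) x 124 (y) x 64 (z) mm, origin at the centre of its underside, z up. Stands on four springs 30 mm above the worktop, over a fixed dark base plate 94 x 146 x 12 mm. It moves only straight down, up to 15 mm: it begins to give at a push of 4 N, then takes 1 N more per mm, and springs back. Lid 16 mm thick; hollow below it.
- slot_left (a point): Centre of the mouth of one slot, at the lid's top face (94 mm above the worktop), 30 mm from the lid's centre toward the cassette's +y. Slot 24 mm long (along x) and 6 mm wide (along y), its rim chamfered by 3 mm. Axes as the cassette's; the blade enters along -z with its width along x.
- slot_right (a point): The same for the other slot, 30 mm from the lid's centre toward the cassette's -y (looks alike). The top of the spacer (it cannot be pushed aside) lies 20 mm below the lid's top: in a blocked slot the blade stops after about 20 mm, in a clear one all 45 mm go in until the shoulder meets the lid. Seldom both are clear; either then will do.
- beaker: Small glass beaker, 57 x 64 x 72 mm, a bystander; origin at the centre of its underside.
- stopper: Brown rubber stopper, 29 mm across, 28 mm high, a bystander; origin at the centre of its underside.
- timer: White bench timer, 60 x 68 x 18 mm, a bystander; origin at the centre of its underside.
- gauge: The whole feeler gauge, about 90 g, origin at the tip of its steel blade, 73 mm below gauge_grip, same axes. Blade 20 mm wide (x), 4 mm thick (y), 45 mm long from shoulder to tip; the last 4 mm are thinner (2.4 mm) and 17 mm wide.
Mind the look-alikes: they are no part of the job. What is shaped like the part that bears rack_slot but blue or orange is not meant.

How it is judged:
By the outcome, as a careful person would: the job done as asked, in the order asked, and still so for the second after the job is handed in, with the robot touching nothing.
It also fails if it takes over 48 s, if anything falls off the work surface, if the arm or the gripper's body presses on something with over 40 N, if the wrist force passes 120 N, or if a joint passes its speed limit or range.

## Working session

There is one attempt and no reset: what is moved stays moved. The work goes in short steps, Python scripts to look and compute and a tool call to move; the robot and the scene stay as the last step left them, time stands still between calls to the robot, and variables do not carry over. Pictures are saved under pics/ and viewed, and the job is handed in when it is done.

Besides the shell and the picture viewer there is one more tool, called after "Request:" by a JSON object that holds its "fn" and its "kwargs", one argument or row to a line. play_rows: Moves the arm, as the interface text tells. Its arguments: {"type":"object","properties":{"steps":{"type":"array"},"fingers":{"type":"number"},"squeeze":{"type":"number"}},"required":["steps"]}

```bash
mkdir -p pics; ls; cat > h.py <<'E'
import numpy as np,cv2
from station import manip
def save(s,n): cv2.imwrite('pics/%s.png'%n,s['img'][:,:,::-1])
def ray(s,px):
    K=s['K'];k1=s['k1'];T=s['world_from_camera']
    d=np.array([(px[0]-K[0,2])/K[0,0],(px[1]-K[1,2])/K[1,1]])
    u=d.copy()
    for _ in range(20): u=d/(1+k1*(u@u))
    return T[:3,3],T[:3,:3]@np.array([u[0],u[1],1.])
def atz(s,px,z):
    o,d=ray(s,px); return o+d*(z-o[2])/d[2]
def proj(s,p):
    T=s['world_from_camera'];c=T[:3,:3].T@(np.asarray(p)-T[:3,3]);u=c[:2]/c[2];u=u*(1+s['k1']*(u@u))
    return np.array([s['K'][0,0]*u[0]+s['K'][0,2],s['K'][1,1]*u[1]+s['K'][1,2]])
E
python3 - <<'E'
from h import *
for n in ['scene','top','wrist']:
    s=manip.snapshot(n); save(s,n+'0'); print(n,s['world_from_camera'].round(3).tolist(),s['K'].round(1).tolist(),s['k1'])
    for l,z in [('gauge_grip',.083),('rack_slot',.055),('slot_left',.094),('slot_right',.094),('cassette',.03),('beaker',0),('stopper',0),('timer',0)]:
        for r in manip.pinpoint(l,s)[:4]:
            print(l,np.round(r['point'],1),round(r['score'],2),atz(s,r['point'],z).round(4))
print(manip.sense())
E
```

```text
pics
scene [[0.91, -0.22, 0.352, 0.122], [-0.415, -0.529, 0.74, -0.874], [0.024, -0.819, -0.573, 0.737], [0.0, 0.0, 0.0, 1.0]] [[383.6, 0.0, 319.4], [0.0, 383.6, 198.4], [0.0, 0.0, 1.0]] -0.01738786510176087
gauge_grip [333.7 228.5] 0.55 [ 0.501  -0.1713  0.083 ]
gauge_grip [283.6 188. ] 0.3 [0.4452 0.065  0.083 ]
rack_slot [333.2 235.4] 0.89 [ 0.5029 -0.1673  0.055 ]
rack_slot [396.9 306.8] 0.86 [ 0.526  -0.4421  0.055 ]
rack_slot [300.2 247.8] 0.73 [ 0.4012 -0.1784  0.055 ]
slot_left [287.  168.6] 0.71 [0.4898 0.1536 0.094 ]
slot_left [287.3 189.4] 0.38 [0.4474 0.0378 0.094 ]
slot_right [292.4 172.9] 0.77 [0.4963 0.1215 0.094 ]
cassette [285.5 188.1] 0.61 [0.477  0.1382 0.03  ]
beaker [325.9 174.2] 0.62 [0.662  0.2117 0.    ]
stopper [259.5 169.5] 0.44 [0.4465 0.3364 0.    ]
timer [276.6 233.9] 0.74 [ 0.3824 -0.0391  0.    ]
top [[-0.002, -0.974, 0.225, 0.31], [-1.0, 0.003, 0.002, -0.056], [-0.003, -0.225, -0.974, 1.077], [0.0, 0.0, 0.0, 1.0]] [[369.1, 0.0, 322.2], [0.0, 369.1, 197.5], [0.0, 0.0, 1.0]] -0.010173268512295212
gauge_grip [363.3 210.2] 0.38 [ 0.5039 -0.1659  0.083 ]
ra
[... 670 characters left out ...]
opper [229.  367.3] 0.65 [0.4439 0.3528 0.    ]
{'t': 1.35, 'q': array([ 1.00347417e+00,  5.27499942e-01,  1.43269489e+00,  3.89036795e-06,
        1.18137800e+00, -1.78494287e-01]), 'qd': array([-0.00024941, -0.00084017, -0.00040706,  0.00050994, -0.00089368,
        0.00041605]), 'tau': array([ 1.23510331e-04, -4.42324376e+01, -1.78414392e+01, -2.84171483e-04,
        8.92188600e-04, -1.46036211e-05]), 'tcp_pos': array([0.23690122, 0.57834787, 0.23151206]), 'tool_rot': array([1.93192267e-01, 9.81160918e-01, 9.88578903e-06, 1.93508255e-06]), 'force': array([-0.49526748,  0.01743652, -0.48811371]), 'ft_torque': array([ 0.0735272 , -0.02645015, -0.00455314]), 'finger_gap': 0.9998695104226006}
```

View pics/scene0.png

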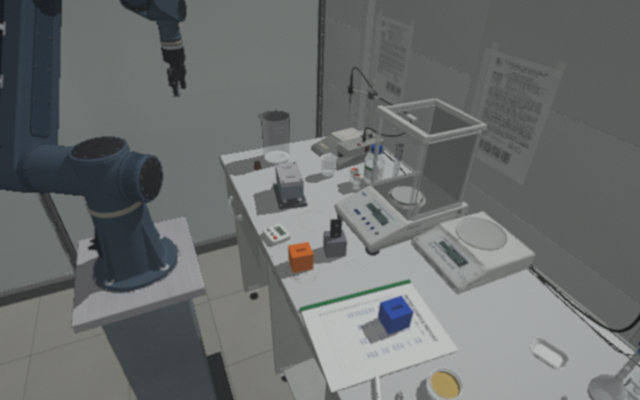

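View pics/top0.png

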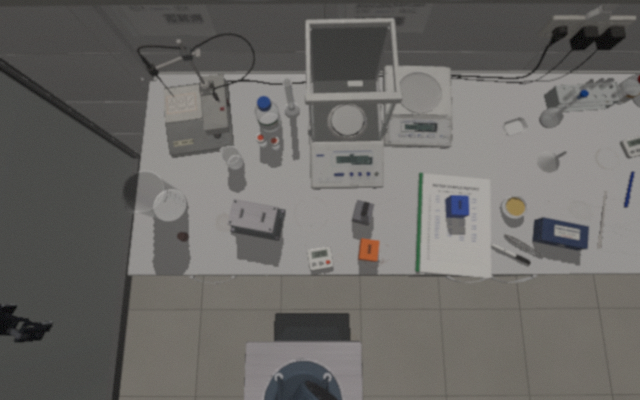

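```bash
python3 - <<'E'
import cv2
a=cv2.imread('pics/top0.png'); b=cv2.imread('pics/scene0.png')
c=cv2.resize(a[180:280,210:410],None,fx=4,fy=4,interpolation=2)
cv2.imwrite('pics/ctop.png',c[:, :800])
cv2.imwrite('pics/cscene.png',cv2.resize(b[140:280,240:440],None,fx=4,fy=4,interpolation=2))
E
```

```text
(no output)
```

View pics/ctop.png

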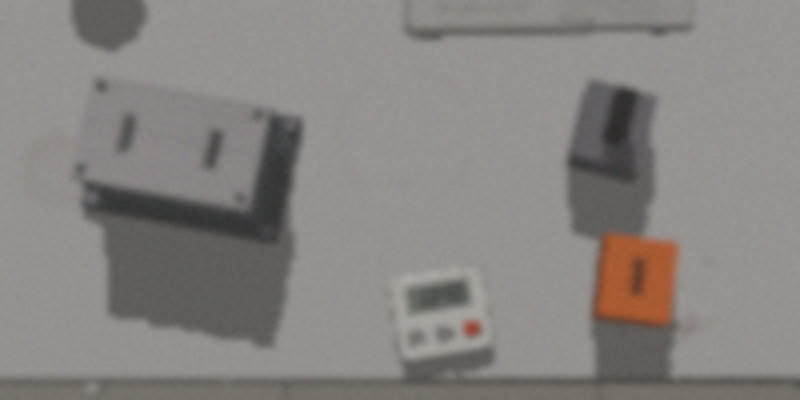

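View pics/cscene.png

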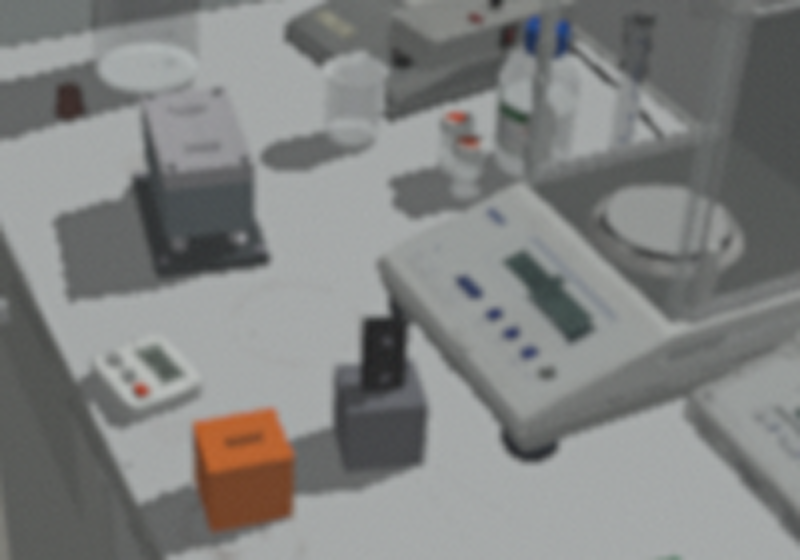

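```bash
python3 - <<'E'
from h import *
import pickle
s={n:manip.snapshot(n) for n in ['top','scene']}
pickle.dump({k:{a:b for a,b in v.items()} for k,v in s.items()},open('s.pkl','wb'))
t=s['top']
f=lambda x,y,z:print((x,y),atz(t,(210+x/4,180+y/4),z).round(4))
for p in [(126,116),(124,151),(215,131),(210,167),(101,86),(258,115),(82,170),(240,198)]: f(*p,.094)
print('gauge top'); 
for p in [(616,88),(638,91),(630,143),(606,138)]: f(*p,.111)
print('rack top')
for p in [(592,80),(656,97),(634,178),(570,163)]: f(*p,.055)
print('cyl',atz(t,(170,205),0),atz(t,(186,205),0),atz(t,(145,193),.2))
print('balance front', atz(t,(315,187),.05),atz(t,(383,187),.05))
print('stopper',atz(t,(183,237),0.02))
E
```

```text
(126, 116) [0.506  0.1659 0.094 ]
(124, 151) [0.4819 0.1662 0.094 ]
(215, 131) [0.4955 0.1051 0.094 ]
(210, 167) [0.4708 0.1076 0.094 ]
(101, 86) [0.5269 0.184  0.094 ]
(258, 115) [0.5064 0.0762 0.094 ]
(82, 170) [0.469  0.1939 0.094 ]
(240, 198) [0.4498 0.0868 0.094 ]
gauge top
(616, 88) [ 0.5208 -0.1653  0.111 ]
(638, 91) [ 0.5187 -0.1799  0.111 ]
(630, 143) [ 0.4834 -0.1735  0.111 ]
(606, 138) [ 0.4869 -0.1577  0.111 ]
rack top
(592, 80) [ 0.5389 -0.1548  0.055 ]
(656, 97) [ 0.5264 -0.1997  0.055 ]
(634, 178) [ 0.4687 -0.1824  0.055 ]
(570, 163) [ 0.4794 -0.1379  0.055 ]
cyl [0.53739192 0.40187468 0.        ] [0.53727162 0.35385821 0.        ] [0.52544897 0.38126244 0.2       ]
balance front [ 0.57863053 -0.03258694  0.05      ] [ 0.57808794 -0.22798534  0.05      ]
stopper [0.43906636 0.34731166 0.02      ]
```

Request:
{"fn": "play_rows", "kwargs": {
  "steps": [
    [[-0.0371,-0.0343,-0.002,0,0,0],[-0.0371,-0.0343,-0.002,0,0,0],[-0.0371,-0.0343,-0.002,0,0,0],[-0.0371,-0.0343,-0.002,0,0,0],[-0.0371,-0.0343,-0.002,0,0,0],[-0.0371,-0.0343,-0.002,0,0,0],[-0.0371,-0.0343,-0.002,0,0,0],[-0.0371,-0.0343,-0.002,0,0,0],[-0.0371,-0.0343,-0.002,0,0,0],[-0.0371,-0.0343,-0.002,0,0,-10]]
  ],
  "fingers": 0.5
}}

```text
t: 2.7
tcp_pos: [0.4506, 0.1195, 0.2519]
tool_rot: [0.106, 0.994, 0.0, 0.0]
force: [0.4, 0.5, 1.1]
finger_gap: 0.497
```

```bash
python3 - <<'E'
from h import *
s=manip.snapshot('wrist'); save(s,'w1')
for l in ['slot_left','slot_right']:
    for r in manip.pinpoint(l,s)[:3]: print(l,np.round(r['point'],1),round(r['score'],2),atz(s,r['point'],.094).round(4))
S=manip.sense(); print(S['tcp_pos'],S['tool_rot'],S['finger_gap'],S['force'],S['ft_torque'],S['t'])
cv2.imwrite('pics/w1b.png',cv2.resize(s['img'][:,:,::-1],None,fx=1.25,fy=1.25))
import pickle; pickle.dump(s,open('w1.pkl','wb'))
E
```

```text
slot_left [381.1 222.1] 0.64 [0.4955 0.1684 0.094 ]
slot_right [316.5 222.8] 0.58 [0.4832 0.1076 0.094 ]
[0.45119931 0.11926685 0.2517656 ] [1.11083746e-01 9.93810867e-01 1.03109411e-04 5.93470433e-04] 0.4962648835922298 [-0.78956644 -0.09648851 -0.59414145] [-0.00807899  0.04033969  0.04278946] 2.85
```

View pics/w1b.png

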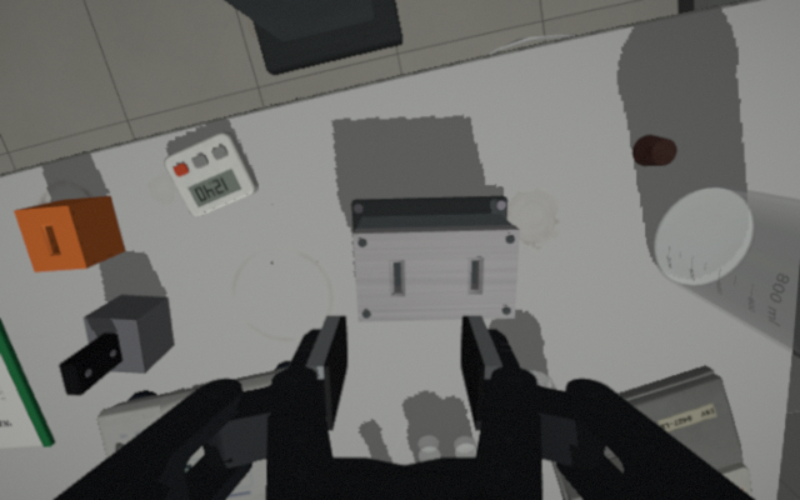

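```bash
python3 - <<'E'
from h import *
import pickle
s=pickle.load(open('w1.pkl','rb'))
g=cv2.cvtColor(s['img'],cv2.COLOR_RGB2GRAY)
x0,y0=275,150
c=cv2.resize(g[150:265,275:425],None,fx=5,fy=5,interpolation=2); cv2.imwrite('pics/w1c.png',c)
C=[]
for (u,v) in [(317.6,222),(380.8,220)]:
    a=g[int(v)-20:int(v)+21,int(u)-12:int(u)+13].astype(float)
    m=np.median(a); w=np.clip(m-25-a,0,None); yy,xx=np.mgrid[0:a.shape[0],0:a.shape[1]]
    px=(int(u)-12+(w*xx).sum()/w.sum(), int(v)-20+(w*yy).sum()/w.sum())
    p=atz(s,px,.094); C.append(p); print(np.round(px,2),p.round(4),m,a.min())
d=C[1]-C[0]; print(np.linalg.norm(d),np.degrees(np.arctan2(-d[0],d[1])))
E
```

```text
[317.97 221.88] [0.4825 0.1092 0.094 ] 137.0 57.0
[380.13 219.87] [0.4931 0.1678 0.094 ] 141.0 57.0
0.059586398429664046 -10.182473231500607
```

View pics/w1c.png

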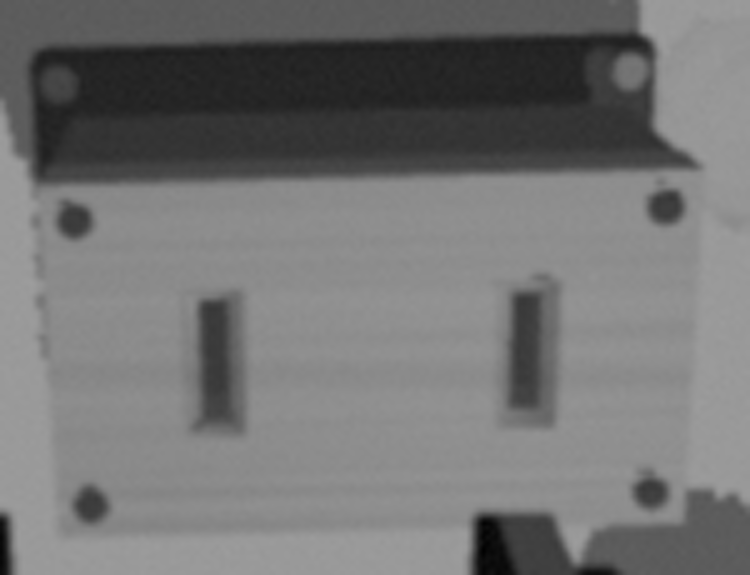

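Request:
{"fn": "play_rows", "kwargs": {
  "steps": [
    [[-0.0107,-0.0454,0,0,0,0],[-0.0107,-0.0454,0,0,0,0],[-0.0107,-0.0454,0,0,0,0],[-0.0107,-0.0454,0,0,0,0],[-0.0107,-0.0454,0,0,0,0],[-0.0107,-0.0454,0,0,0,0],[0,0,0,0,0,0]]
  ]
}}

```text
t: 3.72
tcp_pos: [0.4545, -0.1604, 0.2516]
tool_rot: [0.11, 0.994, -0.0, 0.001]
force: [-0.6, 0.7, 0.0]
finger_gap: 0.494
```

```bash
python3 - <<'E'
from h import *
s=manip.snapshot('wrist'); save(s,'w2')
for l,z in [('gauge_grip',.083),('rack_slot',.055)]:
    for r in manip.pinpoint(l,s)[:3]: print(l,np.round(r['point'],1),round(r['score'],2),atz(s,r['point'],z).round(4))
S=manip.sense(); print(S['tcp_pos'],S['tool_rot'],S['finger_gap'],S['force'],S['ft_torque'],S['t'])
cv2.imwrite('pics/w2b.png',cv2.resize(s['img'][:,:,::-1],None,fx=1.25,fy=1.25))
cv2.imwrite('pics/w2c.png',cv2.resize(s['img'][140:290,240:400,::-1],None,fx=4,fy=4,interpolation=2))
import pickle; pickle.dump(s,open('w2.pkl','wb'))
E
```

```text
gauge_grip [327.8 239.3] 0.93 [ 0.5105 -0.1666  0.083 ]
rack_slot [291.2 131. ] 0.95 [ 0.4001 -0.1794  0.055 ]
rack_slot [327.4 224.2] 0.92 [ 0.5048 -0.1655  0.055 ]
rack_slot [103.6 287.1] 0.57 [ 0.5248 -0.4395  0.055 ]
[ 0.45336153 -0.15694031  0.25122512] [ 1.08151180e-01  9.94134036e-01  6.60512258e-04 -6.35231567e-04] 0.49763905066286357 [-0.08918285  0.02626317  1.53635558] [-0.01717066  0.0391807   0.02123009] 3.875
```

View pics/w2b.png

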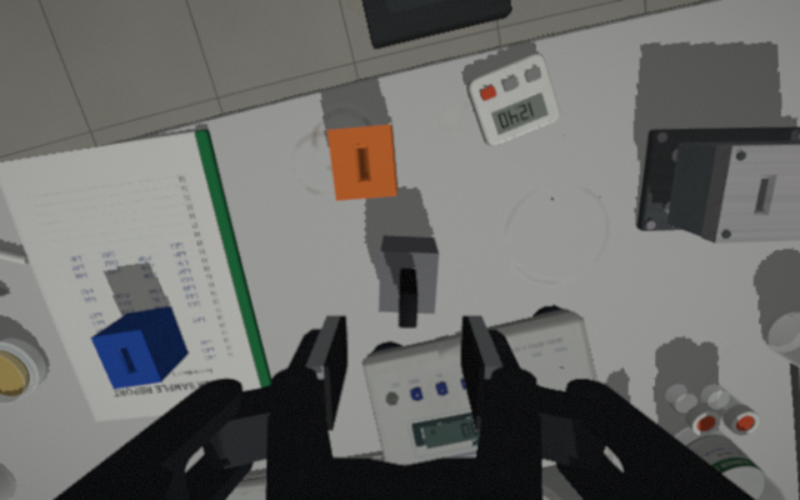

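View pics/w2c.png

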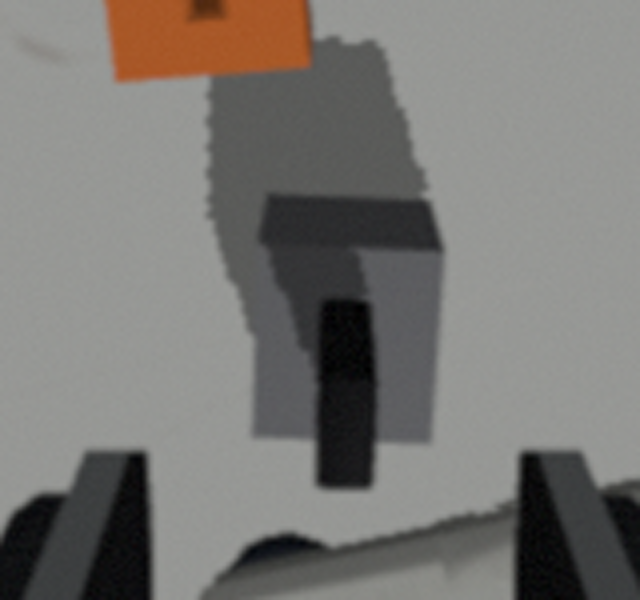

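```bash
python3 - <<'E'
from h import *
import pickle
s=pickle.load(open('w2.pkl','rb'))
f=lambda x,y,z:atz(s,(240+(x-1.5)/4,140+(y-1.5)/4),z)
h=np.array([f(*p,.111) for p in [(318,381),(375,381),(373,488),(317,486)]])
r=np.array([f(*p,.055) for p in [(262,245),(443,250),(430,442),(252,437)]])
for q in (h,r):
    print(q.round(4).tolist()); print(q.mean(0))
    e=[np.linalg.norm(q[i]-q[(i+1)%4]) for i in range(4)]; print(np.round(e,4))
    a=(q[2]+q[3]-q[0]-q[1]); b=(q[0]+q[3]-q[1]-q[2]); print(np.degrees(np.arctan2(a[1],a[0])),np.degrees(np.arctan2(-b[0],b[1])))
S=[manip.sense() for _ in range(3)]
for x in S: print(x['t'],x['tcp_pos'],x['q'])
p=s['world_from_camera'];print(p)
E
```

```text
[[0.4928, -0.1713, 0.111], [0.4956, -0.1585, 0.111], [0.522, -0.1647, 0.111], [0.5186, -0.1774, 0.111]]
[ 0.50724382 -0.16795398  0.111     ]
[0.013  0.0271 0.0132 0.0266]
-13.195095520052522 166.25525227596938
[[0.4739, -0.1829, 0.055], [0.4857, -0.1363, 0.055], [0.5396, -0.1506, 0.055], [0.5274, -0.1986, 0.055]]
[ 0.5066579  -0.16709089  0.055     ]
[0.0481 0.0558 0.0495 0.0557]
-15.65745055574004 165.6876720724764
3.875 [ 0.45336153 -0.15694031  0.25122512] [-5.67136660e-01  3.06366123e-01  1.76157137e+00  7.06778042e-04
  1.07537938e+00 -1.92154317e+00]
3.875 [ 0.45336153 -0.15694031  0.25122512] [-5.67136660e-01  3.06366123e-01  1.76157137e+00  7.06778042e-04
  1.07537938e+00 -1.92154317e+00]
3.875 [ 0.45336153 -0.15694031  0.25122512] [-5.67136660e-01  3.06366123e-01  1.76157137e+00  7.06778042e-04
  1.07537938e+00 -1.92154317e+00]
[[ 2.18510650e-01  9.32081974e-01  2.88922635e-01  3.80194110e-01]
 [ 9.75834278e-01 -2.08486893e-01 -6.54268850e-02 -1.42288034e-01]
 [-7.46637739e-04  2.96237082e-01 -9.55114147e-01  3.94280877e-01]
 [ 0.00000000e+00  0.00000000e+00  0.00000000e+00  1.00000000e+00]]
```

Request:
{"fn": "play_rows", "kwargs": {
  "steps": [
    [[-0.0255,0.0015,0.02,0,0,1.3],[-0.0255,0.0015,0.02,0,0,1.3],[0,0,0.03,0,0,0],[0,0,0.03,0,0,0],[0,0,0.03,0,0,0],[0,0,0.032,0,0,0],[0,0,0,0,0,0]]
  ]
}}

```text
t: 4.75
tcp_pos: [0.5024, -0.1644, 0.0877]
tool_rot: [0.13, 0.992, 0.001, -0.003]
force: [-0.1, -0.1, -0.3]
finger_gap: 0.5
```

```bash
python3 - <<'E'
from h import *
s=manip.snapshot('wrist'); save(s,'w3')
S=manip.sense(); print(S['tcp_pos'],S['tool_rot'],S['finger_gap'],S['force'],S['t'])
E
```

```text
[ 0.50359564 -0.16535468  0.08907428] [ 1.30016573e-01  9.91510761e-01  6.43712584e-04 -1.29861591e-03] 0.497629607597306 [ 0.11905471 -0.43109307  0.32227758] 4.8
```

View pics/w3.png

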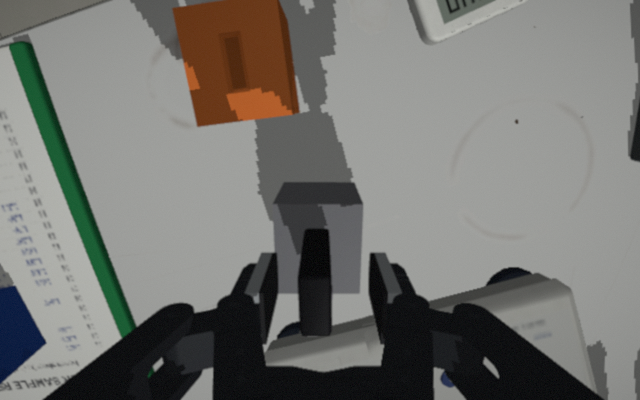

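Request:
{"fn": "play_rows", "kwargs": {
  "steps": [
    [[0,-0.0025,0,0,0,0],[0,0,0,0,0,0],[0,0,0,0,0,0],[0,0,0,0,0,0],[0,0,0,0,0,0],[0,0,0,0,0,0]]
  ],
  "fingers": 0,
  "squeeze": 50
}}

```text
t: 5.55
tcp_pos: [0.5044, -0.1702, 0.091]
tool_rot: [0.131, 0.991, -0.0, 0.001]
force: [-0.7, 0.9, 7.0]
finger_gap: 0.147
```

```bash
python3 - <<'E'
from h import *
s=manip.snapshot('wrist'); save(s,'w4')
S=manip.sense(); print(S['tcp_pos'],S['tool_rot'],S['finger_gap'],S['force'],S['ft_torque'],S['t'])
E
```

```text
[ 0.5044507  -0.17018111  0.09102672] [ 1.31184134e-01  9.91356863e-01 -4.19959191e-04  1.45516337e-03] 0.14750368538599512 [-1.11865998  0.61167845  6.65618474] [ 0.22595879 -0.03069537  0.02634014] 5.6
```

View pics/w4.png

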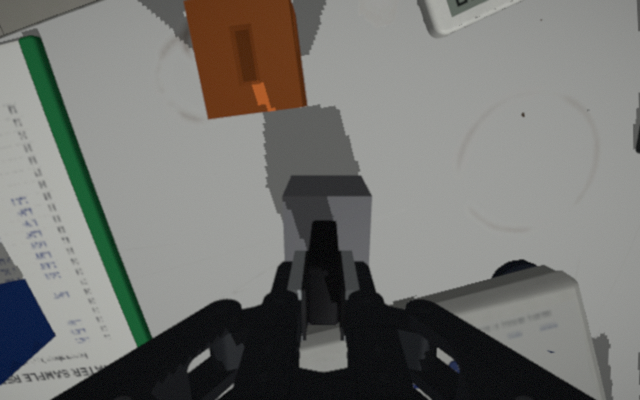

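Request:
{"fn": "play_rows", "kwargs": {
  "steps": [
    [[0,0,-0.006,0,0,0],[0,0,-0.02,0,0,0],[0,0,-0.028,0,0,0],[0,0,-0.03,0,0,0],[0,0,-0.036,0,0,0],[0,0,0,0,0,0],[0,0,0,0,0,0]]
  ]
}}

```text
t: 6.48
tcp_pos: [0.5027, -0.1694, 0.209]
tool_rot: [0.131, 0.991, 0.0, -0.001]
force: [0.1, 0.2, 0.2]
finger_gap: 0.154
```

```bash
python3 - <<'E'
from h import *
s=manip.snapshot('wrist'); save(s,'w5')
cv2.imwrite('pics/w5c.png',cv2.resize(s['img'][150:350,240:400,::-1],None,fx=3,fy=3,interpolation=2))
t=manip.snapshot('scene'); save(t,'s5'); cv2.imwrite('pics/s5c.png',cv2.resize(t['img'][120:280,240:420,::-1],None,fx=4,fy=3.75,interpolation=2))
S=manip.sense(); print(S['tcp_pos'],S['tool_rot'],S['finger_gap'],S['force'],S['ft_torque'],S['t'])
import pickle; pickle.dump([s,t],open('s5.pkl','wb'))
E
```

```text
[ 0.50244465 -0.16923243  0.2081725 ] [ 1.31014535e-01  9.91379164e-01  6.04046961e-04 -1.47625018e-03] 0.14987066062179372 [ 0.15765299  0.20057901 -1.07849196] [ 0.04353977  0.02735495 -0.03115268] 6.575
```

View pics/w5c.png

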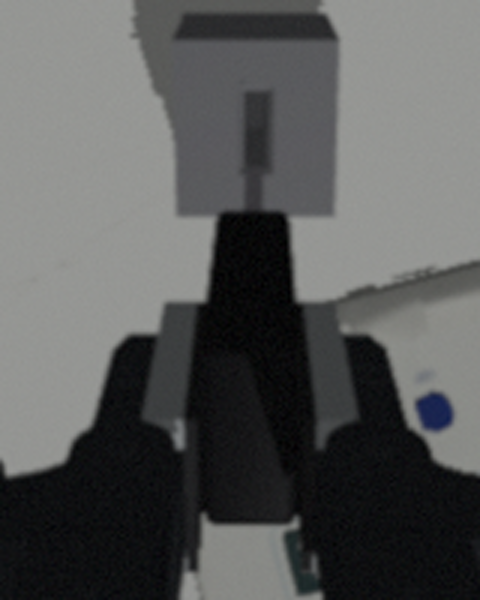

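View pics/s5c.png

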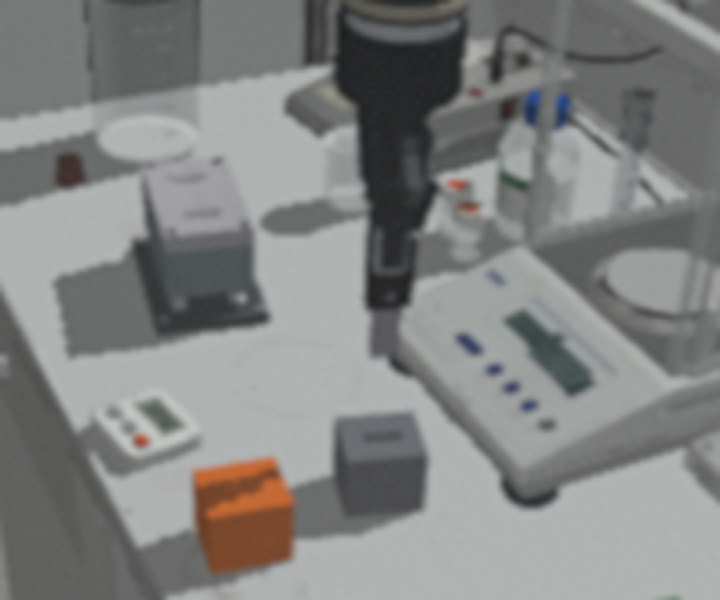

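```bash
python3 - <<'E'
from h import *
import pickle
s,t=pickle.load(open('s5.pkl','rb'))
f=lambda x,y,z:atz(s,(240+(x-1)/3,150+(y-1)/3),z)
zt=.207
print('bottom near edge',f(218,212,zt-.034),f(290,212,zt-.034))
print('top far', f(203,521,zt+.022),f(295,521,zt+.022)); print('top near',f(200,352,zt+.022),f(245,352,zt+.022))
print(s['world_from_camera'][:3,3])
# TCP from camera
T=s['world_from_camera']; tx=np.array([-.9657,.2597,0]); print(T[:3,3]-.0757*tx-[0,0,.1425])
yaw=np.radians(-15.05); X=np.array([np.cos(yaw),np.sin(yaw),0]);Y=np.array([-np.sin(yaw),np.cos(yaw),0]);Z=np.array([0,0,1])
tcp=np.array([.5035,-.169,zt])
im=s['img'][:,:,::-1].copy(); im2=t['img'][:,:,::-1].copy()
for dz,w,th in [(.022,.015,.007),(-.034,.015,.007),(-.034,.01,.002),(-.079,.0085,.0012)]:
  P=[tcp+a*w*X+b*th*Y+dz*Z for a,b in [(-1,-1),(-1,1),(1,1),(1,-1)]]
  for ss,ii in((s,im),(t,im2)):
    q=np.array([proj(ss,p) for p in P]).round().astype(int); cv2.polylines(ii,[q],True,(0,255,0),1)
cv2.imwrite('pics/o5.png',np.hstack([cv2.resize(im[150:350,240:400],None,fx=2.5,fy=2.5,interpolation=2),cv2.resize(im2[170:230,310:360],None,fx=7,fy=8.3333,interpolation=2)[:500,:]]))
E
```

```text
bottom near edge [ 0.48975556 -0.17082984  0.173     ] [ 0.49329078 -0.15763243  0.173     ]
top far [ 0.51616775 -0.17868686  0.229     ] [ 0.51961892 -0.16580141  0.229     ]
top near [ 0.48980968 -0.1716391   0.229     ] [ 0.49139641 -0.16570565  0.229     ]
[ 0.42953734 -0.14847127  0.3519064 ]
[ 0.50264083 -0.16813056  0.2094064 ]
```

View pics/o5.png

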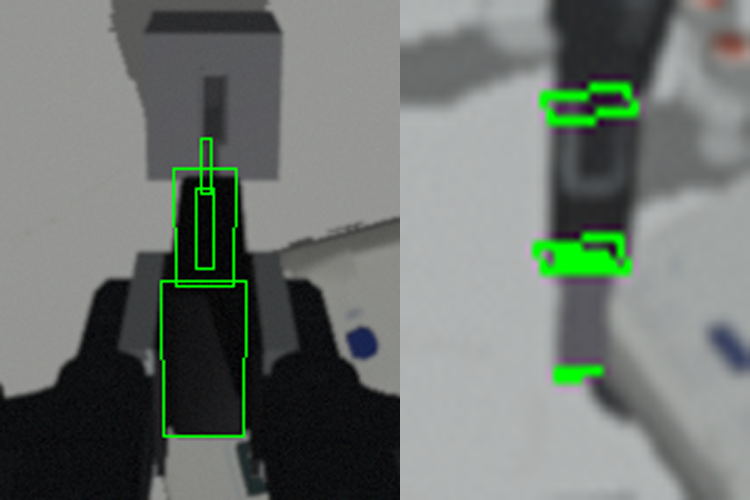

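Request:
{"fn": "play_rows", "kwargs": {
  "steps": [
    [[0.0156,0.0437,0,0,0,0],[0.0156,0.0437,0,0,0,0],[0.0156,0.0437,0,0,0,0],[0.0155,0.0437,0,0,0,0],[0.0155,0.0437,0,0,0,0],[0.0155,0.0437,0,0,0,-4.6],[0,0,0,0,0,0],[0,0,0,0,0,0]]
  ]
}}

```text
t: 7.58
tcp_pos: [0.4811, 0.1075, 0.2086]
tool_rot: [0.091, 0.996, -0.0, -0.001]
force: [-0.3, 0.0, -0.8]
finger_gap: 0.148
```

```bash
cat > ov.py <<'E'
from h import *
import sys,pickle
s=manip.snapshot('wrist'); L=[manip.sense()]
t=manip.snapshot('scene'); L.append(manip.sense())
u=manip.snapshot('top'); L.append(manip.sense())
for S in L: print(S['tcp_pos'].round(4),S['tool_rot'].round(4),S['finger_gap'].round(3),S['force'].round(2),S['ft_torque'].round(3),S['t'])
T=s['world_from_camera']; R=T[:3,:3]; tx=np.array([-R[0,1],-R[1,1],0]); tx/=np.linalg.norm(tx); print('camtcp',T[:3,3]-.0757*tx-[0,0,.1425], 'yaw',np.degrees(np.arctan2(-tx[1],-tx[0])))
n=sys.argv[1]; pickle.dump([s,t,u],open(n+'.pkl','wb'))
cv2.imwrite('pics/%s_w.png'%n,cv2.resize(s['img'][130:330,200:440,::-1],None,fx=3,fy=3,interpolation=2))
cv2.imwrite('pics/%s_s.png'%n,cv2.resize(t['img'][110:220,240:340,::-1],None,fx=6,fy=5.4,interpolation=2))
E
python3 ov.py a6
```

```text
Traceback (most recent call last):
  File "ov.py", line 6, in <module>
    for S in L: print(S['tcp_pos'].round(4),S['tool_rot'].round(4),S['finger_gap'].round(3),S['force'].round(2),S['ft_torque'].round(3),S['t'])
                                                                   ^^^^^^^^^^^^^^^^^^^^^
AttributeError: 'float' object has no attribute 'round'
```

```bash
sed -i "s/S\['finger_gap'\].round(3)/round(float(S['finger_gap']),3)/" ov.py; python3 ov.py a6
```

```text
[0.4817 0.1065 0.2092] [ 9.210e-02  9.957e-01 -1.000e-04 -2.000e-04] 0.149 [-0.67 -0.31 -0.29] [-0.031 -0.038 -0.001] 7.775
[0.4817 0.1066 0.2093] [ 9.210e-02  9.958e-01 -1.000e-04 -1.000e-04] 0.151 [ 0.09  0.44 -1.34] [-0.022 -0.02  -0.041] 7.825
[0.4817 0.1067 0.2094] [ 0.092   0.9958 -0.     -0.    ] 0.147 [ 0.02 -0.57 -0.85] [0.023 0.014 0.029] 7.875
camtcp [0.48146455 0.10806762 0.20948306] yaw -10.488745062174166
```

View pics/a6_w.png

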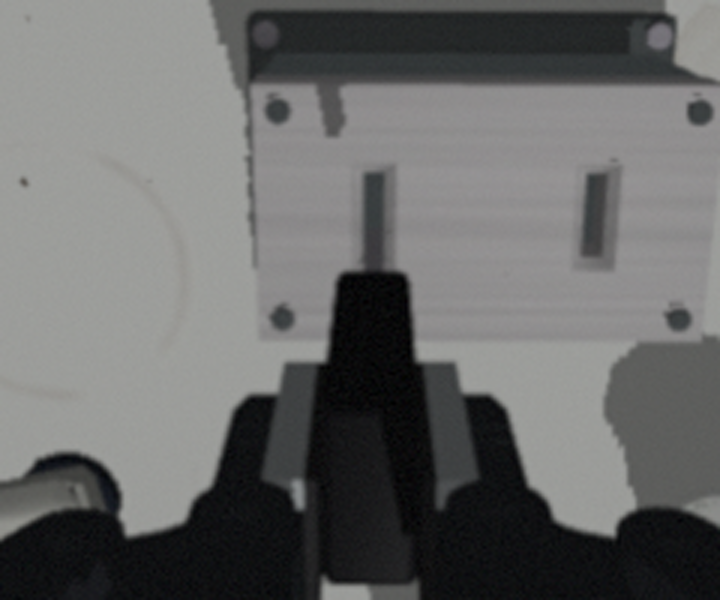

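View pics/a6_s.png

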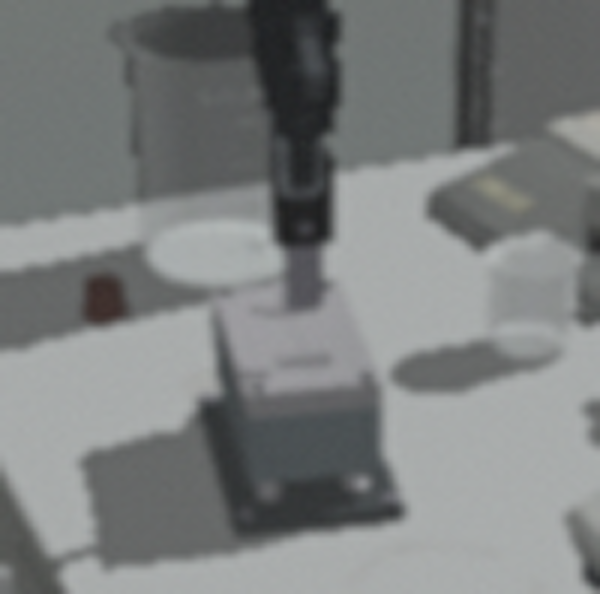

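```bash
python3 - <<'E'
from h import *
import pickle
s,t,u=pickle.load(open('a6.pkl','rb'))
f=lambda x,y,z:atz(s,(200+(x-1)/3,130+(y-1)/3),z)
yaw=np.radians(-10.5); X=np.array([np.cos(yaw),np.sin(yaw),0]);Y=np.array([-np.sin(yaw),np.cos(yaw),0])
B=f(597,216.5,.094); print('slotB',B, 'A pred',B-.06*Y)
A=(f(355,163,.094)+f(396,163,.094))/2+.015*X; print('A from near rim edge',A)
zt=.2093
b=(f(338,272,zt-.034)+f(408,272,zt-.034))/2+.015*X; tp=(f(322,582,zt+.022)+f(416,582,zt+.022))/2-.015*X
print('handle bottom',b,'top',tp)
print('err bottom (X,Y)',(A-b)@X,(A-b)@Y,'top',(A-tp)@X,(A-tp)@Y)
E
```

```text
slotB [0.49343492 0.16792966 0.094     ] A pred [0.48250079 0.10893437 0.094     ]
A from near rim edge [0.48279418 0.10917191 0.094     ]
handle bottom [0.48410339 0.10805785 0.1753    ] top [0.48087905 0.10796588 0.2313    ]
err bottom (X,Y) -0.0014903104853806238 0.0008568170188623612 top 0.0016632754384410951 0.0015348380482259783
```

Request:
{"fn": "play_rows", "kwargs": {
  "steps": [
    [[0,0.001,0.015,0,0,0],[0,0,0.015,0,0,0],[0,0,0.004,0,0,0],[0,0,0.003,0,0,0],[0,0,0.003,0,0,0],[0,0,0.002,0,0,0],[0,0,0,0,0,0]]
  ]
}}

```text
t: 8.75
tcp_pos: [0.4822, 0.1084, 0.1683]
tool_rot: [0.091, 0.996, -0.0, 0.001]
force: [-1.0, -0.9, 5.5]
finger_gap: 0.152
```

```bash
python3 ov.py a7
```

```text
[0.4822 0.1084 0.1683] [ 9.090e-02  9.959e-01 -2.000e-04  8.000e-04] 0.151 [-1.12 -1.66  5.89] [-0.348  0.251  0.015] 8.8
[0.4822 0.1084 0.1684] [ 9.090e-02  9.959e-01 -2.000e-04  8.000e-04] 0.153 [-1.26 -1.45  5.52] [-0.391  0.221 -0.06 ] 8.85
[0.4822 0.1084 0.1684] [ 9.090e-02  9.959e-01 -2.000e-04  8.000e-04] 0.153 [-0.14 -0.94  5.04] [-0.365  0.271  0.041] 8.9
camtcp [0.48171742 0.10999151 0.16846858] yaw -10.356130806326377
```

View pics/a7_w.png

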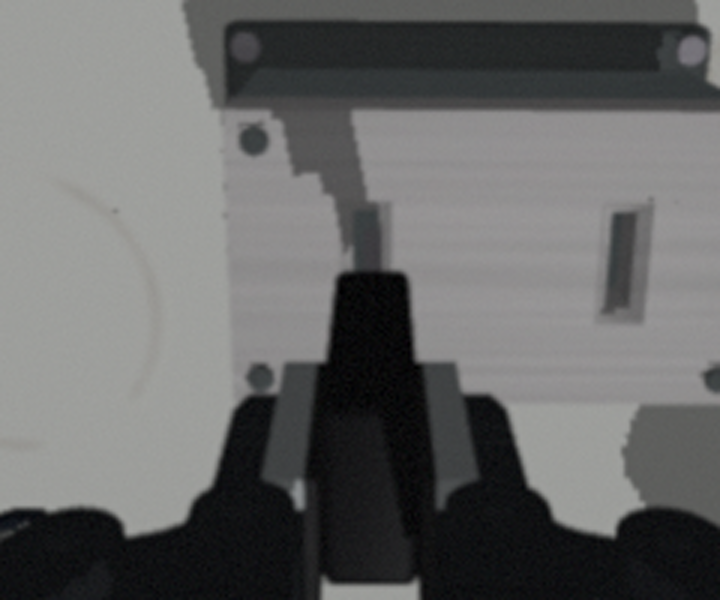

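```bash
python3 - <<'E'
from h import *
import pickle
s,t,u=pickle.load(open('a7.pkl','rb'))
f=lambda x,y,z:atz(s,(200+(x-1)/3,130+(y-1)/3),z)
yaw=np.radians(-10.4); X=np.array([np.cos(yaw),np.sin(yaw),0]);Y=np.array([-np.sin(yaw),np.cos(yaw),0])
for zl in (.094,.0915):
    B=(f(605,204,zl)+f(654,204,zl)+f(595,322,zl)+f(644,322,zl))/4
    A2=(f(345,202,zl)+f(391,202,zl))/2+.015*X
    zt=.1684
    b=(f(337,272,zt-.034)+f(409,272,zt-.034))/2+.015*X; tp=(f(322,582,zt+.022)+f(416,582,zt+.022))/2-.015*X
    for A in (B-.06*Y,A2): print('err bottom (X,Y)',(A-b)@X,(A-b)@Y,'top',(A-tp)@X,(A-tp)@Y)
E
```

```text
err bottom (X,Y) -0.002379406604122246 -0.00197259732598904 top 0.0008427866171206887 -0.0013076721172090705
err bottom (X,Y) -0.00218216647513408 -0.0010311282266341933 top 0.001040026746108855 -0.000366203017854224
err bottom (X,Y) -0.001500136819991327 -0.0012978689778909817 top 0.0017220564012516077 -0.0006329437691110123
err bottom (X,Y) -0.001473460099428402 -0.0010368962464283656 top 0.0017487331218145328 -0.00037197103764839614
```

Request:
{"fn": "play_rows", "kwargs": {
  "steps": [
    [[0,0,-0.005,0,0,0],[0.0007,-0.0012,0,0,0,0],[0,0,0.003,0,0,0],[0,0,0.003,0,0,0],[0,0,0.002,0,0,0],[0,0,0,0,0,0]]
  ]
}}

```text
t: 9.65
tcp_pos: [0.4806, 0.1077, 0.1641]
tool_rot: [0.091, 0.996, 0.0, -0.0]
force: [-0.0, 0.0, -0.8]
finger_gap: 0.149
```

```bash
python3 ov.py a8
```

```text
[0.4806 0.1077 0.1642] [ 9.100e-02  9.958e-01  0.000e+00 -3.000e-04] 0.152 [-0.31 -0.4  -1.28] [-0.045 -0.006 -0.022] 9.7
[0.4807 0.1076 0.1644] [ 9.100e-02  9.958e-01  0.000e+00 -1.000e-04] 0.151 [-1.06 -0.48 -1.41] [-0.023  0.009 -0.047] 9.75
[0.4808 0.1076 0.1644] [ 0.091   0.9958 -0.     -0.    ] 0.155 [-0.24 -0.58 -1.1 ] [-0.045  0.045  0.019] 9.8
camtcp [0.48041523 0.10914286 0.16447187] yaw -10.383547194729594
```

View pics/a8_w.png

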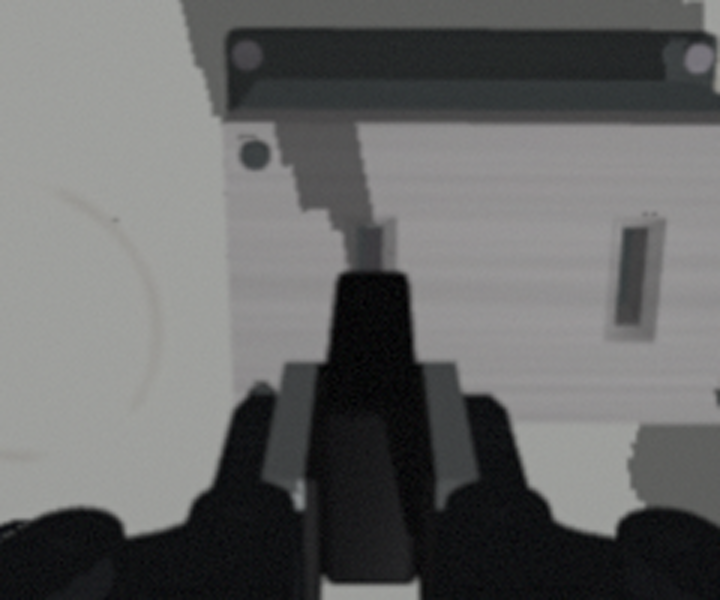

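View pics/a8_s.png

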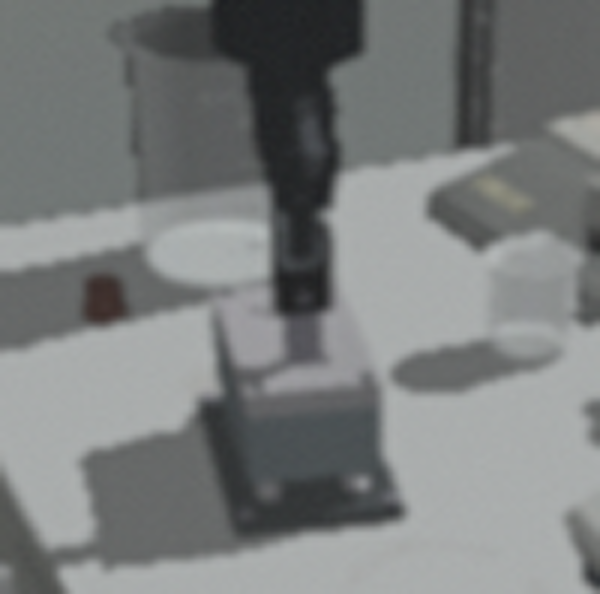

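Request:
{"fn": "play_rows", "kwargs": {
  "steps": [
    [[0,0,0.003,0,0,0],[0,0,0.003,0,0,0],[0,0,0.002,0,0,0],[0,0,0,0,0,0]]
  ]
}}

```text
t: 10.3
tcp_pos: [0.4806, 0.1076, 0.1562]
tool_rot: [0.091, 0.996, -0.0, -0.0]
force: [-0.5, 0.2, -1.3]
finger_gap: 0.148
```

Request:
{"fn": "play_rows", "kwargs": {
  "steps": [
    [[0,0,0.002,0,0,0],[0,0,0.002,0,0,0],[0,0,0.002,0,0,0],[0,0,0,0,0,0]]
  ]
}}

```text
t: 10.8
tcp_pos: [0.4806, 0.1076, 0.1503]
tool_rot: [0.091, 0.996, -0.0, -0.0]
force: [-0.2, -0.7, -1.5]
finger_gap: 0.149
```

Request:
{"fn": "play_rows", "kwargs": {
  "steps": [
    [[0,0,0.002,0,0,0],[0,0,0.002,0,0,0],[0,0,0.001,0,0,0],[0,0,0,0,0,0]]
  ]
}}

```text
t: 11.3
tcp_pos: [0.4807, 0.1076, 0.1454]
tool_rot: [0.091, 0.996, -0.0, -0.0]
force: [0.1, -0.1, -0.5]
finger_gap: 0.148
```

Request:
{"fn": "play_rows", "kwargs": {
  "steps": [
    [[0,0,0.002,0,0,0],[0,0,0.002,0,0,0],[0,0,0.002,0,0,0],[0,0,0.002,0,0,0],[0,0,0.002,0,0,0],[0,0,0,0,0,0]]
  ]
}}

```text
t: 12.05
tcp_pos: [0.4806, 0.1076, 0.1353]
tool_rot: [0.091, 0.996, -0.0, -0.0]
force: [-0.3, 0.2, -2.0]
finger_gap: 0.149
```

```bash
python3 ov.py a9
```

```text
[0.4807 0.1076 0.1354] [ 9.100e-02  9.958e-01 -0.000e+00 -1.000e-04] 0.149 [ 1.13 -0.54 -0.41] [ 0.005 -0.013  0.012] 12.1
[0.4808 0.1076 0.1355] [ 0.091   0.9958 -0.     -0.    ] 0.149 [-0.23  0.54 -1.51] [-0.011  0.026  0.028] 12.15
[0.4808 0.1076 0.1355] [9.110e-02 9.958e-01 0.000e+00 1.000e-04] 0.149 [-0.13 -0.26 -1.69] [ 0.005  0.039 -0.013] 12.2
camtcp [0.48044564 0.10908863 0.13564002] yaw -10.380298120879194
```

View pics/a9_w.png

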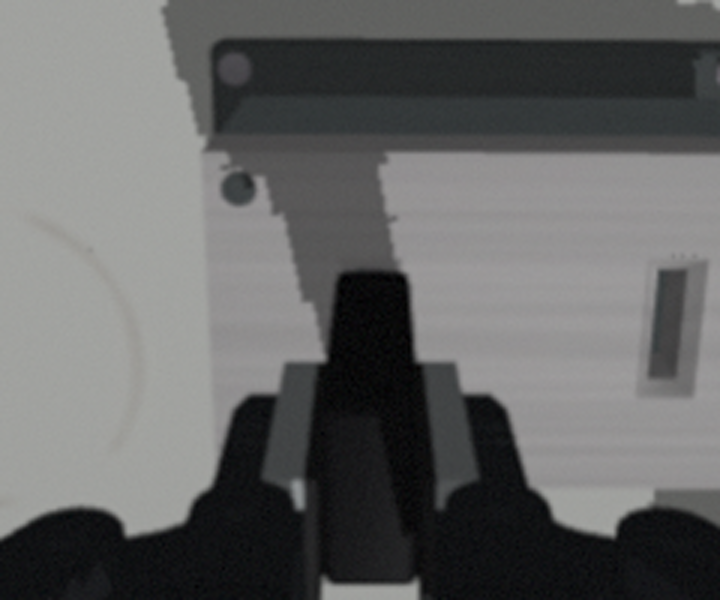

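View pics/a9_s.png

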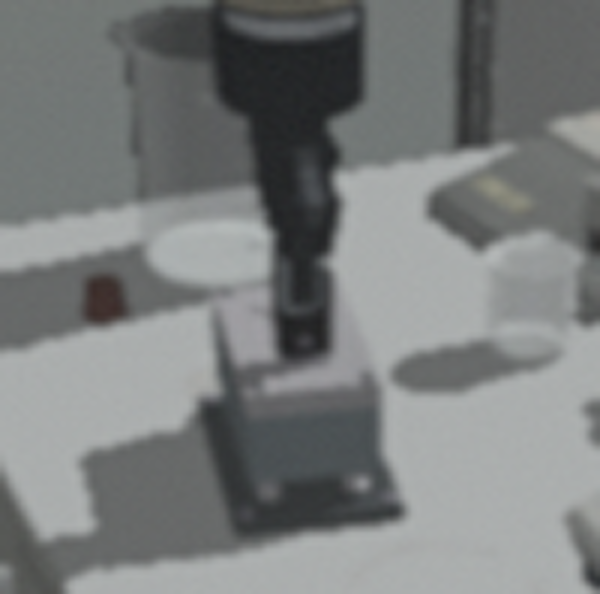

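Request:
{"fn": "play_rows", "kwargs": {
  "steps": [
    [[0,0,0.002,0,0,0],[0,0,0.002,0,0,0],[0,0,0.002,0,0,0],[0,0,0,0,0,0]]
  ]
}}

```text
t: 12.7
tcp_pos: [0.4808, 0.1076, 0.1297]
tool_rot: [0.091, 0.996, -0.0, -0.0]
force: [-0.5, -0.5, 3.0]
finger_gap: 0.153
```

Request:
{"fn": "play_rows", "kwargs": {
  "steps": [
    [[0,0,0.001,0,0,0],[0,0,0.001,0,0,0],[0,0,0,0,0,0]]
  ]
}}

```text
t: 13.08
tcp_pos: [0.4807, 0.1076, 0.1277]
tool_rot: [0.091, 0.996, -0.0, 0.0]
force: [-1.4, 0.5, 5.8]
finger_gap: 0.148
```

```bash
python3 ov.py a10; python3 - <<'E'
from h import *
import pickle
a=pickle.load(open('a9.pkl','rb'));b=pickle.load(open('a10.pkl','rb'))
A=a[1]['img'][110:220,240:340,::-1];B=b[1]['img'][110:220,240:340,::-1]
cv2.imwrite('pics/cmp.png',cv2.resize(np.hstack([A,B]),None,fx=4,fy=4,interpolation=2))
# lid shift between images, estimated on front lid edge strip
ga=cv2.cvtColor(a[1]['img'],7).astype(np.float32);gb=cv2.cvtColor(b[1]['img'],7).astype(np.float32)
r=np.s_[165:195,278:305]
print(cv2.phaseCorrelate(ga[r].copy(),gb[r].copy(),cv2.createHanningWindow((27,30),cv2.CV_32F)))
p=np.array([.47,.08,.094]);print(proj(a[1],p)-proj(a[1],p-[0,0,.001]))
E
```

```text
[0.4807 0.1076 0.1277] [0.091  0.9958 0.     0.    ] 0.15 [-1.32 -0.02  4.13] [-0.027  0.267 -0.075] 13.125
[0.4808 0.1076 0.1277] [ 9.100e-02  9.958e-01 -0.000e+00  1.000e-04] 0.15 [-1.85  0.76  4.94] [-0.032  0.21  -0.013] 13.175
[0.4807 0.1076 0.1277] [0.091  0.9958 0.     0.    ] 0.154 [-1.86 -1.09  4.75] [-0.055  0.235 -0.012] 13.225
camtcp [0.48048391 0.10910114 0.1279988 ] yaw -10.379460222096347
((0.17641599806439423, 0.9316577495972389), 0.9462187307852286)
[-0.00674809 -0.27073146]
```

View pics/cmp.png

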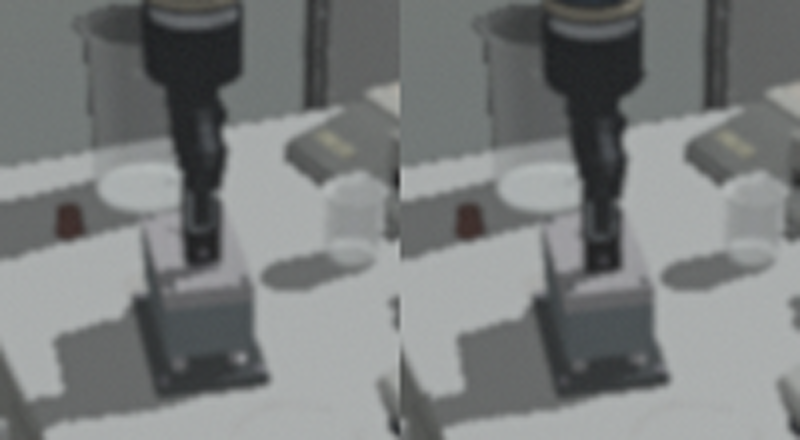

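Request:
{"fn": "play_rows", "kwargs": {
  "steps": [
    [[0,0,0.001,0,0,0],[0,0,0,0,0,0],[0,0,0,0,0,0],[0,0,0,0,0,0]]
  ]
}}

```text
t: 13.72
tcp_pos: [0.4808, 0.1076, 0.1268]
tool_rot: [0.091, 0.996, -0.0, 0.0]
force: [-2.1, -0.7, 5.3]
finger_gap: 0.153
```

```bash
python3 ov.py a11; python3 - <<'E'
from h import *
import pickle
a=pickle.load(open('a9.pkl','rb'));b=pickle.load(open('a11.pkl','rb'))
for k in (1,):
    ga=cv2.cvtColor(a[k]['img'],7).astype(np.float32);gb=cv2.cvtColor(b[k]['img'],7).astype(np.float32)
    for r in (np.s_[181:201,279:304],):
        w=cv2.createHanningWindow((25,20),cv2.CV_32F); print(cv2.phaseCorrelate(ga[r].copy(),gb[r].copy(),w))
    r=np.s_[180:192,285:300]; print(np.c_[ga[r].mean(1),gb[r].mean(1)].round(0).tolist())
E
```

```text
[0.4808 0.1076 0.1268] [9.100e-02 9.958e-01 0.000e+00 1.000e-04] 0.15 [-1.36  0.13  6.76] [-0.033  0.312 -0.05 ] 13.775
[0.4808 0.1076 0.1268] [9.100e-02 9.958e-01 0.000e+00 1.000e-04] 0.15 [-1.58 -0.3   6.54] [-0.033  0.334  0.   ] 13.825
[0.4808 0.1076 0.1268] [ 9.100e-02  9.958e-01 -0.000e+00  1.000e-04] 0.15 [-1.6   0.35  5.3 ] [-0.057  0.273  0.029] 13.875
camtcp [0.48047698 0.10910675 0.12713249] yaw -10.37811278714374
((0.6843255822370118, -0.16605777730628013), 0.9722374954223633)
[[149.0, 145.0], [140.0, 149.0], [119.0, 137.0], [102.0, 116.0], [99.0, 102.0], [96.0, 99.0], [89.0, 96.0], [83.0, 88.0], [80.0, 82.0], [81.0, 80.0], [80.0, 80.0], [80.0, 80.0]]
```

Request:
{"fn": "play_rows", "kwargs": {
  "steps": [
    [[0,0,-0.001,0,0,0],[0,0,-0.001,0,0,0],[0,0,0,0,0,0]]
  ]
}}

```text
t: 14.25
tcp_pos: [0.4808, 0.1076, 0.1286]
tool_rot: [0.091, 0.996, -0.0, 0.0]
force: [-0.9, -0.4, 3.7]
finger_gap: 0.151
```

Request:
{"fn": "play_rows", "kwargs": {
  "steps": [
    [[0,0,0,0,0,0],[0,0,0,0,0,0],[0,0,0,0,0,0],[0,0,0,0,0,0],[0,0,0,0,0,0]]
  ],
  "fingers": 0.5
}}

```text
t: 14.88
tcp_pos: [0.4808, 0.1076, 0.1285]
tool_rot: [0.091, 0.996, -0.0, 0.0]
force: [-0.3, 0.1, 0.3]
finger_gap: 0.501
```

```bash
python3 ov.py a12
```

```text
[0.4808 0.1076 0.1284] [ 0.0911  0.9958 -0.     -0.    ] 0.5 [0.15 0.54 0.42] [0.057 0.007 0.012] 14.925
[0.4808 0.1076 0.1284] [ 0.0911  0.9958 -0.     -0.    ] 0.498 [0.52 0.15 0.19] [-0.034  0.047 -0.017] 14.975
[0.4808 0.1076 0.1285] [0.091  0.9958 0.     0.    ] 0.499 [ 0.39 -0.32  1.18] [0.037 0.029 0.035] 15.025
camtcp [0.48052881 0.10908618 0.12874186] yaw -10.38167473381678
```

View pics/a12_w.png

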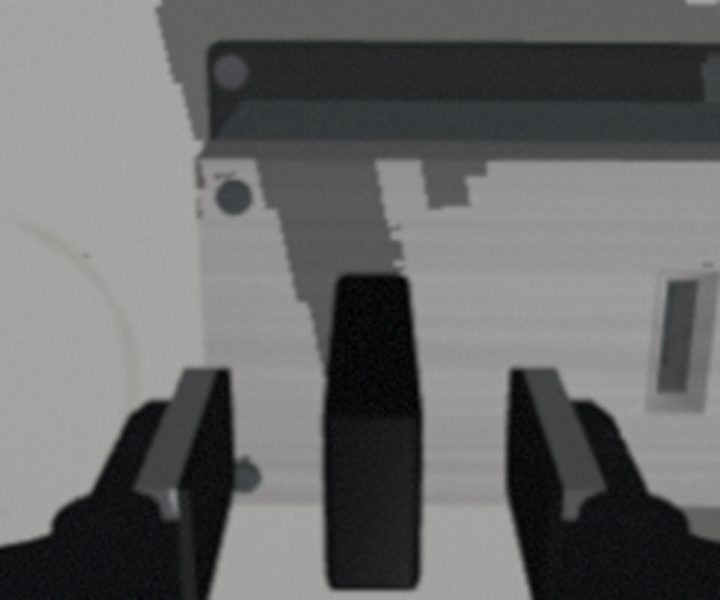

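Released, with the handle standing free between the open fingers. Now I'll raise the gripper straight up and back away.

Request:
{"fn": "play_rows", "kwargs": {
  "steps": [
    [[0,0,-0.015,0,0,0],[0,0,-0.03,0,0,0],[0,0,-0.03,0,0,0],[0,0,-0.03,0,0,0],[0.02,-0.01,-0.02,0,0,0],[0.02,-0.02,0,0,0,0],[0,0,0,0,0,0],[0,0,0,0,0,0]]
  ]
}}

```text
t: 16.02
tcp_pos: [0.4368, 0.0855, 0.2536]
tool_rot: [0.091, 0.996, 0.0, 0.001]
force: [1.0, 0.9, 0.0]
finger_gap: 0.504
```

```bash
python3 ov.py a13; python3 - <<'E'
from h import *
import pickle
s,t,u=pickle.load(open('a13.pkl','rb')); s0=pickle.load(open('s.pkl','rb'))
f=lambda x,y,z:atz(s,(200+(x-1)/3,130+(y-1)/3),z)
for n,i in (('top',u),('scene',t)):
    d=cv2.absdiff(i['img'],s0[n]['img']).max(2)
    cv2.imwrite('pics/d_%s.png'%n,np.hstack([cv2.resize(i['img'][:,:,::-1],(400,250)),cv2.cvtColor(cv2.resize(d*3,(400,250)),8)]))
E
```

```text
[0.437  0.0855 0.2535] [9.110e-02 9.958e-01 1.000e-04 5.000e-04] 0.503 [-0.02  0.08 -0.09] [ 0.047 -0.034  0.033] 16.075
[0.4369 0.0856 0.2534] [9.100e-02 9.959e-01 1.000e-04 3.000e-04] 0.504 [-0.28 -0.5  -0.43] [ 0.048 -0.024  0.063] 16.125
[0.4368 0.0856 0.2533] [9.090e-02 9.959e-01 1.000e-04 1.000e-04] 0.499 [ 0.52 -0.76  1.5 ] [-0.003 -0.009 -0.03 ] 16.175
camtcp [0.43636774 0.08690509 0.25384076] yaw -10.412956225253001
```

View pics/a13_w.png

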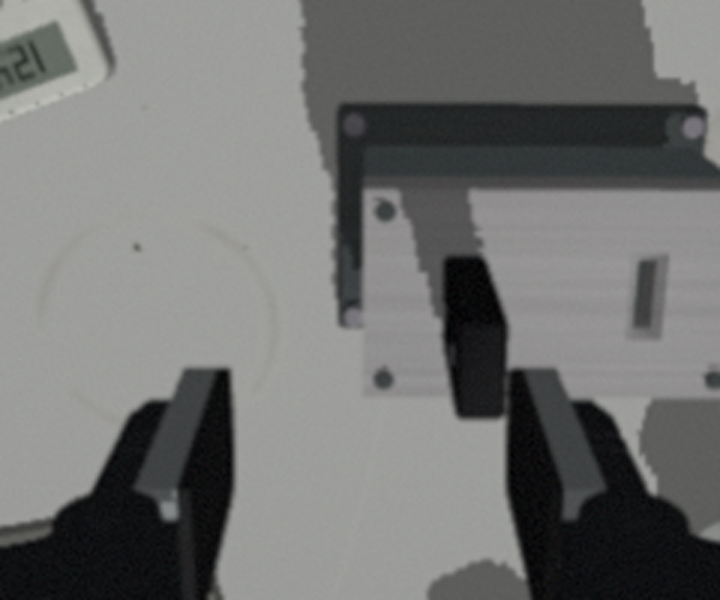

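View pics/a13_s.png

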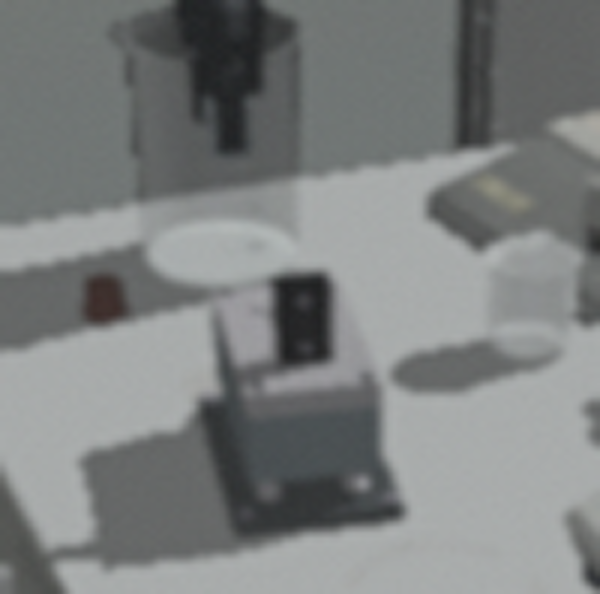

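View pics/d_top.png

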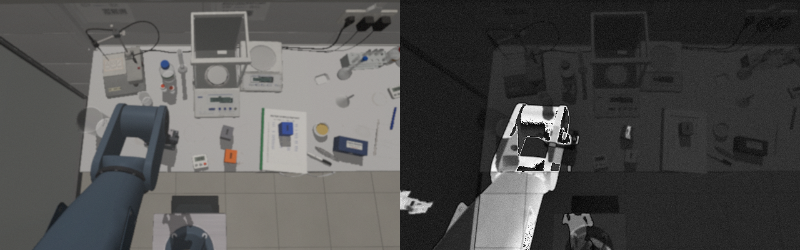

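```bash
python3 - <<'E'
from h import *
import pickle
s,t,u=pickle.load(open('a13.pkl','rb'))
yaw=np.radians(-10.4); X=np.array([np.cos(yaw),np.sin(yaw),0]);Y=np.array([-np.sin(yaw),np.cos(yaw),0])
o=[]
for k,c in ((t,np.array([.483,.107,0])),(s,np.array([.4825,.109,0]))):
    im=cv2.resize(k['img'][:,:,::-1],None,fx=4,fy=4,interpolation=2)
    for z in (.094,.150):
        q=np.array([(proj(k,c+a*.015*X+b*.007*Y+[0,0,z])+.5)*4 for a,b in [(-1,-1),(-1,1),(1,1),(1,-1)]]).astype(int); cv2.polylines(im,[q],True,(0,255,0),1)
    m=q.mean(0).astype(int); o.append(im[m[1]-250:m[1]+250,m[0]-200:m[0]+200])
cv2.imwrite('pics/o13.png',np.hstack(o))
E
```

```text
(no output)
```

View pics/o13.png

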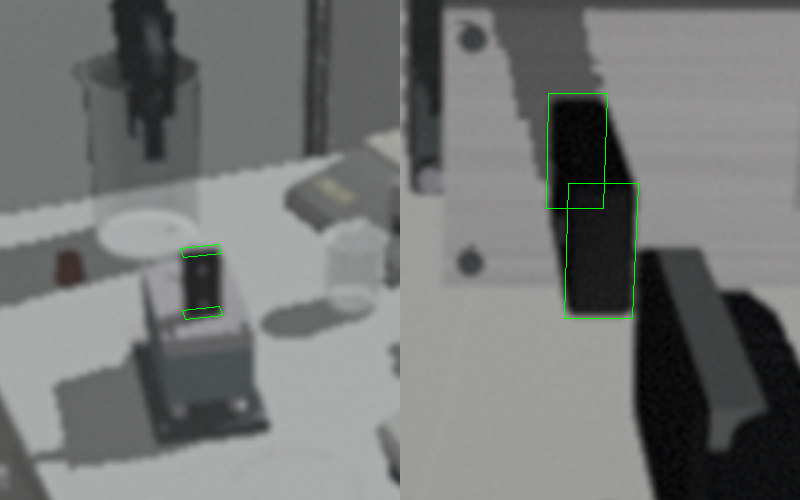

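```bash
python3 -c "
from station import manip
print(manip.sign_off())"
```

```text
the job is handed in; nothing more can be done
None
```

The feeler gauge is standing fully home in slot_right, the slot on the cassette's −y side, and the job is handed in at about 16.2 s of the 48 s allowed.

- **Feeling the slot:** I drew the gauge from the grey rack. The first entry touched the slot's rim at about 6–7 N, so I backed off and shifted it by about 1 mm. The blade then slid in without resistance past the 20 mm depth where a spacer would stop it. I did not probe slot_left, because this slot was clear.
- **Pressing home:** With the shoulder on the lid, I pressed to about 7 N. The scene camera showed the lid edge moving down about 3 mm. I eased off 2 mm, opened the fingers and withdrew.
- **Last checks:** In the final wrist and scene pictures, the handle outline matches a gauge seated upright with its shoulder at lid height, to within 1–2 mm. The gripper is clear and the force is near zero.
- **Bystanders:** The stopper and beaker looked unmoved in the last scene view. The last top view shows no change at the timer. I made no contact with any of the three.
- **Disagreements:** The wrist and top cameras differed by 1–4 mm, and my camera-based 1 mm correction before the first entry was in the wrong direction. The force reading exposed that.

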